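# Hone the fixture's land and fit its end stop

## Task

Take the spring-grip honing block from its tray and sweep it along the raised steel land of the fixture, from the socket end to the plain end, block lengthwise, centred on the land and with the sprung grip kept pressed about half way down. Lay the honing block back flat in its tray, then plug the rectangular stop into the fixture's socket until it is fully home, and let go. Leave the other things on the bench where they are.

Things in the scene. Friction and masses are not known exactly. Their poses are not given: they have to be found in the camera images.
- fixture: Steel fixture fixed to the bench. Origin on the bench under the land's middle; x runs along the land towards the socket. Dark base 270 x 80 x 16 mm (x -150 to 120); on it the bright land, 220 long (x -110 to 110), 46 wide, flat top 40 mm above the bench; at the +x end a dark block 80 x 80 mm (x 120 to 200), top at 35 mm, with the socket.
- land (a point): Centre of the land's flat top (40 mm above the bench); x along the land towards the socket, z up.
- socket (a point): Centre of the socket's mouth, 160 mm from the land's centre on the +x side, 35 mm above the bench. The hole is rectangular, 29 mm along the fixture's x and 45 mm along its y, 28 mm deep, with a 2 mm chamfer.
- tray: Plywood tray fixed to the bench, 142 x 76 mm (x, y) outside, 16 mm high, walls 6 mm, inner floor about 6 mm above the bench. Origin under its centre.
- honer: Honing block: a grey stone under an aluminium shoe, together 100 long (x) x 40 wide (y) x 22 mm high, and above it on two sprung pins a black cross grip. Weighs about 0.33 kg. Origin at the centre of the stone's flat underside.
- grip (a joint): How far the grip is pressed down towards the shoe, in m: 0 = fully up, 0.014 = bottomed. Pressed half way (0.007) the stone bears on the work with about 13 N; 1.1 N more or less per mm.
- grip_mid (a point): Where to take the honing block: in the black grip, 62 mm above the stone's underside while the grip is up. The grip is 28 mm thick along the block's x, 56 mm long along its y and 32 mm high (from 42 to 74 mm above the underside), so the fingers close along x; the 20 mm gap under it shrinks as it is pressed.
- stop: Rectangular aluminium stop standing on its tongue. Head 34 x 60 mm (x, y), 24 to 79 mm above the origin; below it the tongue, 26 x 42 mm, 24 long, its lowest 4 mm narrowed to 22 x 38. Origin at the centre of the tongue's foot. Grip the head across its 34 mm. It enters the socket with its x along the fixture's x, either way round.
- shoulder (a point): On the stop's axis at the underside of the head, 24 mm above the foot; it meets socket when the stop is home.
- round_stop: Bystander: a round aluminium stop, head 50 mm across, 70 mm tall, standing near the stop and the tray. Origin at its foot. Not needed.
- oil_bottle: Bystander: grey oil bottle, 60 mm across, 170 mm tall. Origin at its foot.
- spanner: Bystander: steel spanner 190 mm long, lying beyond the fixture.
- hammer: Bystander: hammer 260 mm long, lying on the robot's left.
- vee_block: Bystander: steel vee block 70 x 60 x 55 mm beyond the fixture. Origin under its centre.
- tin: Bystander: steel tin 70 mm across, 80 mm tall. Origin at its foot.
Not all that is in view belongs to the job. Of the things that look like the tray, the larger one is meant. What is shaped like the honer but orange is not meant.

How it is judged:
By the outcome, as a careful person would: the job done as asked, in the order asked, and still so for the second after the job is handed in, with the robot touching nothing.
It also fails if it takes over 64 s, if anything falls off the work surface, if the arm or the gripper's body presses on something with over 40 N, if the wrist force passes 120 N, or if a joint passes its speed limit or range.

## Robot

A 7-joint arm with a two-finger parallel gripper is mounted at the origin on the work surface. World frame = base frame: x ahead of the robot, y to its left, z up, the work surface at z = 0. Lengths are in mm, angles in rad, forces in N, time in s.
With the tool pointing down it reaches from about 400 to 875 mm from the base axis. Payload 4.4 kg.
Tool frame: the origin (TCP) lies between the finger pads; the fingertips stand 17 mm ahead of it and the grasp point (between the pads) lies 2 mm behind it; z points along the fingers, y is the line along which they close (so a half turn about z gives the same grasp; the last joint's range is limited). The gripper opens to 85 mm and grips with 20 to 120 N. Pads are 22 mm wide; open, the fingers measure 114 mm over their backs; the gripper's body (76 mm by 85 mm) begins 54 mm behind the grasp point. The pads swing forward as they close: fully open they stand 13 mm farther back than shut.
Start: joints at [1.141, 0.628, 0.038, 1.517, -0.027, 0.996, -0.02], TCP at [231.316, -607.462, 248.313] pointing down, gripper open.
Joint ranges: [-3.06, 3.06], [-0.37, 2.12], [-1.25, 1.32], [0.18, 2.47], [-1.1, 4.24], [0.23, 1.98], [-2.94, 2.94]. Speed limits (rad/s): [2.57, 2.57, 3.14, 3.14, 3.14, 3.14, 3.14].

## Interface

Orientations are given as [roll, pitch, yaw] about the fixed x, y, z axes, in that order (R = Rz(yaw) Ry(pitch) Rx(roll)).
In Python, from cell import sensors, get_image, ctrl gives the robot as it stands.
- The arm moves only by the tool send_rows, never from a script. Its argument "series" is a list of rows, each a list of 3 entries, a list of its own where there are three numbers: the finger opening in mm, from 0 to 85.4, then the shift along the world's x, y, z in units of 60 mm (1.0 is 60 mm), then the turn, a rotation vector about the world's x, y, z in units of 5 degrees (1.0 is 5 degrees). A call has 1 to 8 rows; each row shifts and turns the commanded pose from where the row before left it; what a row does not reach is not made up. A row lasts 1/8 s, in which the tool goes at most 62.5 mm and 10.7 degrees, less where a joint would pass 70% of its speed; a pose out of reach is approached as far as the arm can. A call is refused whole if a number of a shift passes 1 or a number of a turn 1, either way. A call with a gripper value outside its range is refused whole. The fingers move at their own pace and stop on an object; the grip force is fixed at half the most. Time passes only in rows, so rows that do not move let the fingers close. It gives the time, the measured TCP pose, the force, the opening and the grip force at its end, in the units of the state.
- sensors.read_state(): the state, without advancing time (a new reading comes with each control period).
- get_image(name): name is "side" or "top"; returns a dict with "img" (420x560x3 uint8, red, green, blue), "depth" (420x560 float32, mm along the optical axis (not along the pixel's ray), 0 where there is no reading), "vfov" (degrees; the focal length in pixels is half the picture's height over the tangent of half this angle, whatever the lens; pixels are square), "cx", "cy" (the principal point, pixels), "world_to_cam" (4x4, takes a point from world to camera coordinates). Camera axes: x right, y down, z forward; pixel columns grow to the right and rows downward; lengths in mm; the calibration is good to about 2 mm. A picture is of the moment at which its call begins.
- ctrl.finish_job(): hands the job in; it is judged then, once.
The state is a dict: "clock": time; "qpos": joint angles; "qd": joint speeds; "tau": joint torques, N m; "eef_pos": TCP position; "tool_rot": TCP orientation; "force": force on the tool from outside, world axes, zero at the start; "torque": the same for the moment, N m; "width": finger opening in mm; "gripper_force": force on a finger pad.
Only numpy, scipy, OpenCV 4.12 (cv2) and the standard library are available. Lean on these libraries where they do the work, as an engineer would, in place of code of your own. Each camera call takes 0.05 s, during which the arm holds its last target. There are 200 camera calls.

## Working session

There is one attempt and no reset: what is moved stays moved. The work goes in short steps, Python scripts to look and compute and a tool call to move; the robot and the scene stay as the last step left them, time stands still between calls to the robot, and variables do not carry over. Pictures are saved under pics/ and viewed, at most 10 in all, crops included, and the job is handed in when it is done.

Besides the shell and the picture viewer there is one more tool, called after "Request:" in YAML: its name, and indented under it one key for each argument. send_rows: Moves the arm, as the interface text tells. Its arguments: {"type":"object","properties":{"series":{"type":"array"}},"required":["series"]}

```bash
mkdir -p pics; cat > h.py <<'E'
import numpy as np, cv2
from cell import sensors, get_image, ctrl
def cap(n,tag):
    d=get_image(n); cv2.imwrite(f'pics/{tag}.png',d['img'][:,:,::-1]); np.savez(f'{tag}.npz',**d); return d
def cloud(d):
    f=210/np.tan(np.radians(d['vfov'])/2); v,u=np.mgrid[:420,:560]; z=d['depth']
    p=np.stack([(u-d['cx'])*z/f,(v-d['cy'])*z/f,z,np.ones_like(z)],-1)
    w=p@np.linalg.inv(d['world_to_cam']).T; w=w[...,:3]; w[z==0]=np.nan; return w
E
python3 - <<'E'
from h import *
for n in('side','top'):
    d=cap(n,n+'0'); print(n,d['vfov'],d['cx'],d['cy'],np.round(d['world_to_cam'],3).tolist())
    c=cv2.resize(d['img'][:,:,::-1],(800,600),interpolation=cv2.INTER_CUBIC); cv2.imwrite(f'pics/{n}0b.png',c)
print(sensors.read_state())
E
```

```text
side 53.56938094903815 280.5162130847398 209.36211709490408 [[-0.819, -0.574, 0.011, 459.253], [-0.385, 0.534, -0.753, 262.11], [0.426, -0.621, -0.658, 740.833], [0.0, 0.0, 0.0, 1.0]]
top 46.3517179125004 285.5851839454839 214.2412625755748 [[0.017, -1.0, -0.015, 18.419], [-0.997, -0.015, -0.077, 572.528], [0.077, 0.016, -0.997, 1167.216], [0.0, 0.0, 0.0, 1.0]]
{'clock': 0.1, 'qpos': array([ 1.14120811,  0.62925792,  0.03842182,  1.51827233, -0.02702158,
        0.99630185, -0.02000245]), 'qd': array([-0.00052988, -0.00125317,  0.00077098, -0.00207925, -0.00140456,
       -0.00026688, -0.00018526]), 'tau': array([ 3.35063152e-03, -5.64528680e+01,  1.23046372e+00, -1.93974084e+01,
        1.12416645e-02,  5.34280800e-03, -5.52901486e-05]), 'eef_pos': array([ 231.13740482, -606.94331919,  247.476432  ]), 'tool_rot': array([-3.13986997e+00, -1.38083925e-05,  3.63792478e-01]), 'force': array([-0.02873257,  0.01104636, -0.6874762 ]), 'torque': array([ 0.01185531,  0.01956565, -0.03994148]), 'gripper_force': 0.0, 'width': 85.31783981735468}
```

View pics/top0b.png

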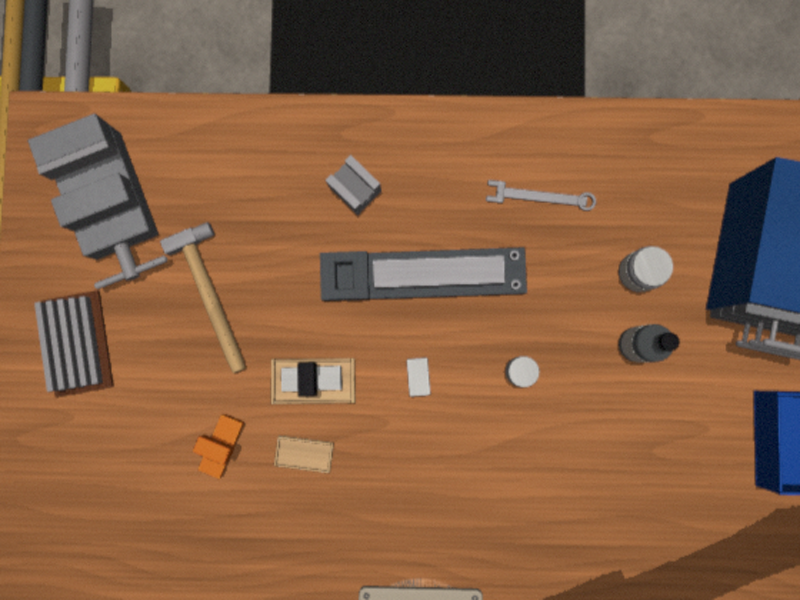

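View pics/side0b.png

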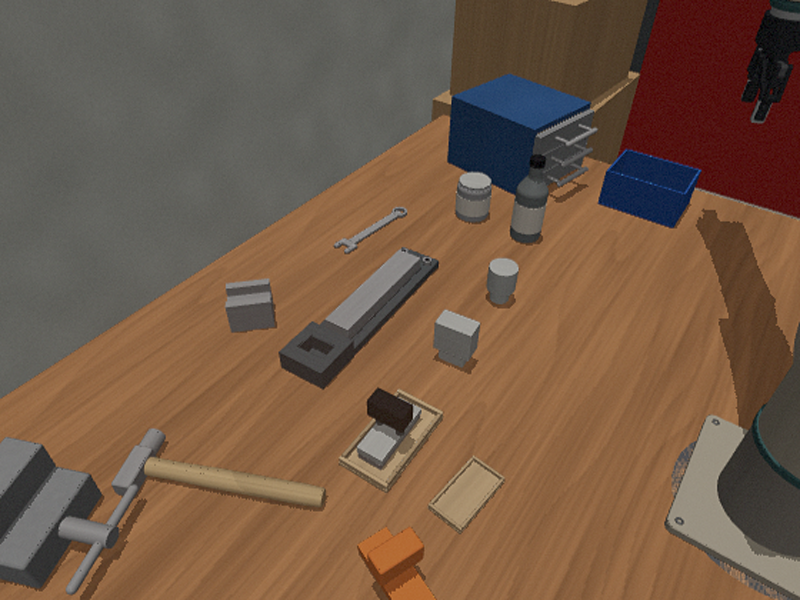

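The top view (800-wide pixels) shows the fixture at (423,273) with its socket at the left (345,275). The tray and honer are at (313,381), the stop at (418,377) and the round stop at (523,372). The orange decoy and the small tray are below those.

```bash
cat > m.py <<'E'
from h import *
d=dict(np.load('top0.npz')); W=cloud(d)
def seg(name,x0,x1,y0,y1,z0,z1):
    k=10/14; s=(slice(int(y0*k),int(y1*k)),slice(int(x0*k),int(x1*k)))
    P=W[s].reshape(-1,3); P=P[(P[:,2]>z0)&(P[:,2]<z1)]
    (cx,cy),(a,b),ang=cv2.minAreaRect(P[:,:2].astype(np.float32))
    print(name,len(P),np.round([cx,cy,a,b,ang],1),'z',np.round(np.median(P[:,2]),1),'mean',np.round(P.mean(0),1))
seg('bench',440,500,420,560,-20,20)
seg('fix all',300,540,235,310,8,60)
seg('land',366,512,240,305,36,50)
seg('block',310,375,240,310,28,45)
seg('tray all',260,365,350,410,10,22)
seg('grip',260,365,340,410,60,90)
seg('shoe',260,365,350,410,19,40)
seg('stop',395,440,345,410,70,95)
seg('round',490,550,345,410,60,90)
E
python3 m.py; python3 - <<'E'
import cv2
a=cv2.imread('pics/top0.png')
cv2.imwrite('pics/c1.png',cv2.resize(a[160:300,180:390],(798,532),interpolation=cv2.INTER_CUBIC))
E
```

```text
bench 4277 [248.5 -97.  237.3 102.4   0.6] z 0.7 mean [248.6 -96.8   0.6]
fix all 4640 [620.3   2.5 351.3 115.2  89.8] z 34.7 mean [627.2   1.7  29.5]
land 1722 [630.3 -22.4  46.7 219.9   3. ] z 40.7 mean [630.  -21.8  40.7]
block 1000 [622.4 126.   80.5 102.5   1.5] z 35.8 mean [621.8 131.2  36. ]
tray all 473 [443.1 188.5  75.  140.    1. ] z 15.8 mean [442.4 186.4  15.8]
grip 322 [447.2 189.1  53.2  28.4   1.8] z 80.3 mean [447.  188.2  79.3]
shoe 516 [443.5 187.7  74.6 138.2   1.1] z 28.3 mean [447.  185.3  27.7]
stop 384 [454.6   9.2  59.6  33.9   5.6] z 79.6 mean [454.2   9.1  79.6]
round 369 [ 4.657e+02 -1.606e+02  4.600e+01  4.970e+01  4.000e-01] z 70.7 mean [ 465.6 -160.1   70.5]
```

View pics/c1.png

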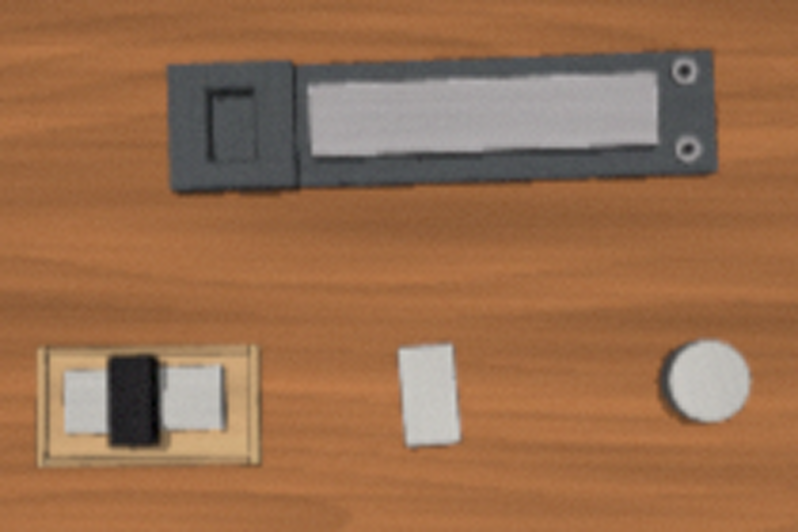

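```bash
cat > m2.py <<'E'
from h import *
def fit(P):
    (cx,cy),(a,b),g=cv2.minAreaRect(P[:,:2].astype(np.float32)); return np.round([cx,cy,a,b,g],1)
def box(W,c,h,z0,z1):
    P=W.reshape(-1,3); P=P[np.isfinite(P[:,0])]
    return P[(abs(P[:,0]-c[0])<h[0])&(abs(P[:,1]-c[1])<h[1])&(P[:,2]>z0)&(P[:,2]<z1)]
if __name__=='__main__':
  for n in('top0','side0'):
    d=dict(np.load(n+'.npz')); W=cloud(d)
    for nm,c,h,z0,z1 in [('land',(630,-22),(45,114),38.5,46),('block',(622,138),(60,60),31,38.5),('grip',(447,189),(40,40),77,88),('shoe',(447,187),(30,60),25,32),('tray',(443,188),(50,85),13,19),('stop',(454,9),(50,50),77,90),('bench',(520,60),(30,60),-9,9)]:
        P=box(W,c,h,z0,z1); print(n,nm,len(P),fit(P),np.round(np.median(P,0),1))
    # hole: points in block region below mouth
    P=box(W,(622,138),(26,32),-5,28); print('hole',len(P),fit(P),np.round(np.median(P,0),1))
E
python3 m2.py
```

```text
top0 land 1441 [630.2 -22.4  46.3 219.9   2.9] [629.7 -23.   41. ]
top0 block 801 [622.3 128.6  80.5  97.3   1.5] [622.4 136.5  35.4]
top0 grip 281 [447.4 188.9  52.9  28.1   1.9] [446.3 189.1  80.6]
top0 shoe 406 [447.4 189.2  40.   99.8   3. ] [447.8 171.9  28.6]
top0 tray 342 [443.2 188.3  74.9 139.3   1. ] [443.2 184.5  16. ]
top0 stop 334 [454.6   9.2  59.6  33.9   5.6] [454.  10.  80.]
top0 bench 1189 [519.8  60.6  59.3 118.5   0.8] [519.9  60.    0.7]
hole 217 [622.8 139.1  45.2  27.5   1.7] [624.5 140.4   7.9]
side0 land 963 [629.1 -22.   47.7 220.3   2.6] [629.  -11.5  39.8]
side0 block 912 [622.1 128.9  82.5 100.1   2.9] [619.9 136.6  34.3]
side0 grip 355 [446.3 190.1  54.7  28.1   3.6] [445.4 191.1  79.3]
side0 shoe 541 [446.4 189.8  41.5 101.9   2.4] [443.1 213.   27.5]
side0 tray 556 [442.4 189.4  76.4 143.3   1.7] [430.2 214.9  15.2]
side0 stop 295 [453.5  10.2  59.4  36.    4.4] [453.6  10.9  78.6]
side0 bench 1065 [520.   60.1  59.9 119.5   0. ] [ 5.194e+02  6.450e+01 -5.000e-01]
hole 169 [625.1 131.7  41.9  23.1   6.9] [632.7 124.5  14.7]
```

Request:
send_rows:
  series:
    - [85,[0.4,0.94,0],[0,0,-0.4]]
    - [85,[0.4,0.94,0],[0,0,-0.4]]
    - [85,[0.4,0.94,0],[0,0,-0.4]]
    - [85,[0.4,0.94,0],[0,0,-0.4]]
    - [85,[0.4,0.94,0],[0,0,-0.4]]
    - [85,[0.4,0.94,0],[0,0,-0.4]]
    - [85,[0.4,0.94,0],[0,0,-0.4]]
    - [85,[0.4,0.94,0],[0,0,-0.4]]

```text
clock: 1.1
eef_pos: [423.8, -154.4, 248.3]
tool_rot: [3.141, -0.0, 0.083]
force: [2.2, -0.8, -0.1]
width: 84.9
gripper_force: 0.0
```

Request:
send_rows:
  series:
    - [85,[0.4,0.94,0],[0,0,-0.4]]
    - [85,[0,0.94,-0.3],[0,0,0]]
    - [85,[0,0.94,-0.3],[0,0,0]]
    - [85,[0,0.94,-0.3],[0,0,0]]
    - [85,[0,0.94,-0.3],[0,0,0]]
    - [85,[0,0.94,-0.3],[0,0,0]]
    - [85,[0,0,0],[0,0,0]]
    - [85,[0,0,0],[0,0,0]]

```text
clock: 2.1
eef_pos: [447.0, 181.6, 158.0]
tool_rot: [3.141, 0.001, 0.05]
force: [-0.1, -1.1, -0.3]
width: 85.2
gripper_force: 0.0
```

Request:
send_rows:
  series:
    - [85,[0,0.13,-0.4],[0,0,0]]
    - [85,[0,0,-0.5],[0,0,0]]
    - [85,[0,0,-0.4],[0,0,0]]
    - [85,[0,0,-0.23],[0,0,0]]
    - [85,[0,0,0],[0,0,0]]
    - [40,[0,0,0],[0,0,0]]
    - [40,[0,0,0],[0,0,0]]
    - [40,[0,0,0],[0,0,0]]

```text
clock: 3.1
eef_pos: [447.6, 190.1, 67.1]
tool_rot: [-3.141, -0.001, 0.05]
force: [0.5, -0.8, 0.7]
width: 39.8
gripper_force: 0.0
```

```bash
python3 - <<'E'
from h import *
d=cap('side','side1'); a=d['img'][:,:,::-1]
cv2.imwrite('pics/c2.png',cv2.resize(a[200:400,200:400],(600,600),interpolation=cv2.INTER_CUBIC))
E
```

```text
(no output)
```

View pics/c2.png

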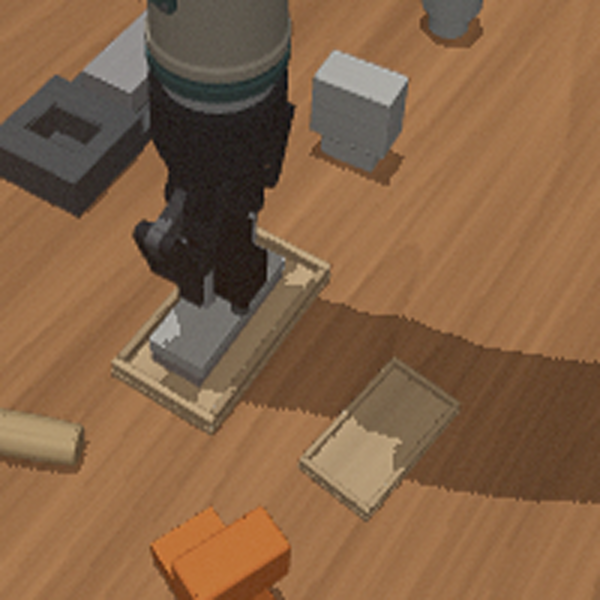

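The fingers straddle the black grip at about (230,270) in the crop, clear of the tray. Next I close them.

Request:
send_rows:
  series:
    - [20,[0,0,0],[0,0,0]]
    - [20,[0,0,0],[0,0,0]]
    - [20,[0,0,0],[0,0,0]]
    - [20,[0,0,0],[0,0,0]]
    - [20,[0,0,0],[0,0,0]]

```text
clock: 3.78
eef_pos: [447.4, 190.0, 66.6]
tool_rot: [-3.141, -0.0, 0.05]
force: [-0.8, 0.3, 4.1]
width: 27.5
gripper_force: 60.1
```

Request:
send_rows:
  series:
    - [20,[0,0,0.05],[0,0,0]]
    - [20,[0,0,0.2],[0,0,0]]
    - [20,[0,0,0.4],[0,0,0]]
    - [20,[0,0,0.4],[0,0,0]]
    - [20,[0,0,0.2],[0,0,0]]
    - [20,[0,0,0],[0,0,0]]
    - [20,[0,0,0],[0,0,0]]

```text
clock: 4.65
eef_pos: [446.8, 189.7, 140.9]
tool_rot: [3.141, 0.001, 0.05]
force: [-0.8, 0.4, -3.6]
width: 26.8
gripper_force: 59.6
```

```bash
python3 - <<'E'
from h import *
from m2 import *
for n in('side','top'):
    d=cap(n,n+'2'); a=d['img'][:,:,::-1]; W=cloud(d)
    if n=='side': cv2.imwrite('pics/c3.png',cv2.resize(a[150:350,200:400],(600,600),interpolation=cv2.INTER_CUBIC))
    P=box(W,(447,190),(30,60),85,108); print(len(P),fit(P),np.median(P,0),np.histogram(P[:,2],8))
E
```

```text
754 [445.1 189.3  40.6 102.7   1.7] [438.48069249 215.47987514 101.0083682 ] (array([ 19,  21,  43,  47,  43, 379, 191,  11]), array([ 85.03771507,  87.83078315,  90.62385123,  93.41691931,
        96.20998739,  99.00305547, 101.79612355, 104.58919163,
       107.38225971]))
108 [448.4 158.9  38.2  40.    0.9] [462.70694293 159.22596169 102.38104328] (array([ 2,  2,  2,  0,  2, 38, 51, 11]), array([ 85.11384648,  87.93798153,  90.76211658,  93.58625162,
        96.41038667,  99.23452172, 102.05865677, 104.88279181,
       107.70692686]))
```

View pics/c3.png

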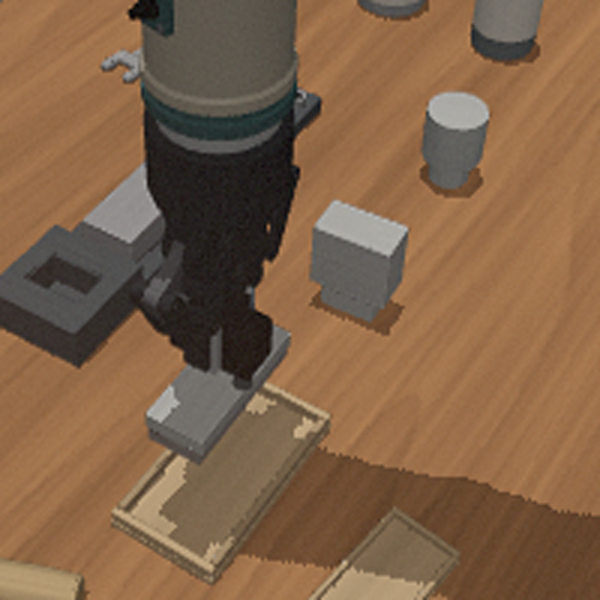

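The honer is level in the grip and clear of the tray. Next I go above the land's socket end.

Request:
send_rows:
  series:
    - [20,[0.7,-0.2,0],[0,0,0]]
    - [20,[0.7,-0.2,0],[0,0,0]]
    - [20,[0.7,-0.2,0],[0,0,0]]
    - [20,[0.7,-0.2,0],[0,0,0]]
    - [20,[0.2,-0.6,0],[0,0,0]]
    - [20,[0,-0.56,-0.1],[0,0,0]]
    - [20,[0,-0.56,-0.2],[0,0,0]]
    - [20,[0,0,-0.2],[0,0,0]]

```text
clock: 5.75
eef_pos: [626.6, 33.5, 110.0]
tool_rot: [3.138, 0.002, 0.044]
force: [0.3, -0.4, -4.0]
width: 27.3
gripper_force: 59.9
```

Request:
send_rows:
  series:
    - [20,[0,0,-0.08],[0,0,0]]
    - [20,[0,0,0],[0,0,0]]
    - [20,[0,0,0],[0,0,0]]

```text
clock: 6.12
eef_pos: [627.6, 40.1, 107.0]
tool_rot: [-3.141, -0.001, 0.051]
force: [0.4, -0.2, -3.4]
width: 27.4
gripper_force: 59.9
```

```bash
python3 - <<'E'
from h import *
from m2 import *
for n in('side','top'):
    d=cap(n,n+'3'); a=d['img'][:,:,::-1]; W=cloud(d)
    if n=='side': cv2.imwrite('pics/c4.png',cv2.resize(a[120:320,160:360],(600,600),interpolation=cv2.INTER_CUBIC))
    P=box(W,(627,39),(28,58),58,72); print(len(P),fit(P),np.median(P,0),np.histogram(P[:,2],8))
print(sensors.read_state()['force'],sensors.read_state()['torque'],sensors.read_state()['eef_pos'])
E
```

```text
456 [625.4  39.9  42.1 103.8   0.9] [618.17071329  59.88559145  67.06076538] (array([ 23,  24,  13,  35,  71, 185,  92,  13]), array([58.07307489, 59.74497943, 61.41688396, 63.0887885 , 64.76069304,
       66.43259758, 68.10450211, 69.77640665, 71.44831119]))
0 [0. 0. 0. 0. 0.] [nan nan nan] (array([0, 0, 0, 0, 0, 0, 0, 0]), array([0.   , 0.125, 0.25 , 0.375, 0.5  , 0.625, 0.75 , 0.875, 1.   ]))
[-0.03194044  0.5148621  -3.30824972] [-0.02496645  0.05218415  0.00896224] [627.64035071  39.5532294  107.19321097]
  return _methods._mean(a, axis=axis, dtype=dtype,
  ret = um.true_divide(
```

View pics/c4.png

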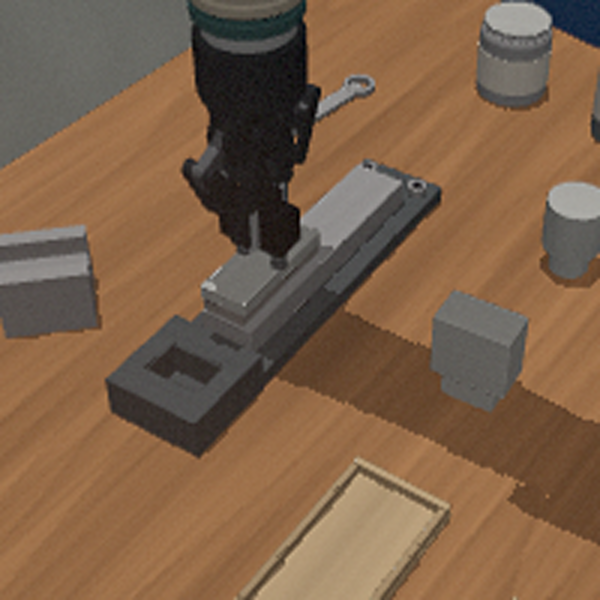

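Request:
send_rows:
  series:
    - [20,[-0.01,0,-0.07],[0,0,0]]
    - [20,[0,0,-0.07],[0,0,0]]
    - [20,[0,0,-0.05],[0,0,0]]
    - [20,[0,0,0],[0,0,0]]
    - [20,[0,0,0],[0,0,0]]

```text
clock: 6.85
eef_pos: [626.9, 38.9, 96.5]
tool_rot: [-3.141, -0.001, 0.05]
force: [-2.3, 0.4, 7.9]
width: 27.0
gripper_force: 61.2
```

Request:
send_rows:
  series:
    - [20,[0,0,-0.03],[0,0,0]]
    - [20,[0,0,0],[0,0,0]]
    - [20,[0,0,0],[0,0,0]]
    - [20,[0,0,0],[0,0,0]]

```text
clock: 7.35
eef_pos: [626.9, 39.0, 95.0]
tool_rot: [-3.141, -0.001, 0.05]
force: [-2.9, 0.2, 9.5]
width: 27.0
gripper_force: 61.4
```

```bash
python3 - <<'E'
from h import *
from m2 import *
F=[]
for i in range(4):
    d=get_image('side'); s=sensors.read_state(); F.append(np.r_[s['force'],s['eef_pos']])
print(np.round(F,2)); W=cloud(d)
P=box(W,(627,39),(28,58),50,66); print(fit(P),np.median(P[P[:,2]>58.5],0))
E
```

```text
[[-3.4500e+00  5.7000e-01  8.6600e+00  6.2692e+02  3.8920e+01  9.5010e+01]
 [-3.1800e+00  6.4000e-01  9.1500e+00  6.2692e+02  3.8940e+01  9.4980e+01]
 [-3.4500e+00  8.4000e-01  9.6800e+00  6.2693e+02  3.8930e+01  9.5010e+01]
 [-2.4900e+00  3.8000e-01  8.2700e+00  6.2691e+02  3.8930e+01  9.4970e+01]]
[625.7  39.5  41.9 102.1   1.8] [620.16327919  61.73698811  61.60669294]
```

Request:
send_rows:
  series:
    - [20,[0,0,-0.01],[0,0,0]]
    - [20,[0.006,-0.13,0],[0,0,0]]
    - [20,[0.006,-0.13,0],[0,0,0]]
    - [20,[0.006,-0.13,0],[0,0,0]]
    - [20,[0.006,-0.13,0],[0,0,0]]
    - [20,[0.006,-0.13,0],[0,0,0]]
    - [20,[0.006,-0.13,0],[0,0,0]]
    - [20,[0.006,-0.13,0],[0,0,0]]

```text
clock: 8.55
eef_pos: [631.8, -11.1, 95.1]
tool_rot: [-3.136, -0.006, 0.052]
force: [0.2, 7.6, 9.0]
width: 27.2
gripper_force: 61.7
```

```bash
python3 - <<'E'
from h import *
from m2 import *
F=[]
for i in range(3):
    d=get_image('side'); s=sensors.read_state(); F.append(np.r_[s['force'],s['eef_pos'],s['tool_rot']])
print(np.round(F,3)); W=cloud(d)
P=box(W,(630,-13),(28,58),58.5,66); print(fit(P),np.median(P,0))
E
```

```text
[[ 7.10000e-01  7.03100e+00  9.67500e+00  6.31911e+02 -1.28750e+01
   9.51460e+01 -3.13800e+00 -6.00000e-03  5.10000e-02]
 [ 1.13000e+00  4.81800e+00  9.70500e+00  6.31901e+02 -1.28420e+01
   9.51250e+01 -3.13800e+00 -6.00000e-03  5.10000e-02]
 [ 1.59000e-01  5.31700e+00  9.56800e+00  6.31916e+02 -1.27990e+01
   9.51690e+01 -3.13800e+00 -6.00000e-03  5.10000e-02]]
[ 6.299e+02 -1.220e+01  4.140e+01  1.019e+02  5.000e-01] [625.82983621  10.92273067  61.64093475]
```

Request:
send_rows:
  series:
    - [20,[-0.03,-0.06,0],[0,0,0]]
    - [20,[0.002,-0.12,0],[0,0,0]]
    - [20,[0.006,-0.12,0],[0,0,0]]
    - [20,[0.006,-0.12,0],[0,0,0]]

```text
clock: 9.2
eef_pos: [631.0, -36.3, 95.1]
tool_rot: [-3.136, -0.006, 0.052]
force: [0.9, 8.6, 9.8]
width: 27.1
gripper_force: 61.6
```

Request:
send_rows:
  series:
    - [20,[0.003,-0.12,0],[0,0,0]]
    - [20,[0.003,-0.12,0],[0,0,0]]
    - [20,[0.005,-0.12,0],[0,0,0]]
    - [20,[0.005,-0.12,0],[0,0,0]]
    - [20,[0.005,-0.12,0],[0,0,0]]
    - [20,[0.005,-0.12,0],[0,0,0]]
    - [20,[0.005,-0.07,0],[0,0,0]]
    - [20,[0,0,0],[0,0,0]]

```text
clock: 10.2
eef_pos: [632.7, -84.9, 95.0]
tool_rot: [-3.138, -0.005, 0.051]
force: [0.1, 6.5, 10.7]
width: 27.1
gripper_force: 61.6
```

Request:
send_rows:
  series:
    - [20,[0,0,0.2],[0,0,0]]
    - [20,[0,0,0.5],[0,0,0]]
    - [20,[0,0.4,0.2],[0,0,0]]
    - [20,[0,0.9,0],[0,0,0]]
    - [20,[0,0.9,0],[0,0,0]]
    - [20,[0,0.9,0],[0,0,0]]
    - [20,[-0.3,0.9,0],[0,0,0]]
    - [20,[-0.7,0.4,0],[0,0,0]]

```text
clock: 11.2
eef_pos: [570.2, 180.1, 146.4]
tool_rot: [-3.139, -0.002, 0.053]
force: [-0.9, -0.0, -3.6]
width: 27.6
gripper_force: 61.5
```

Request:
send_rows:
  series:
    - [20,[-0.8,0.1,0],[0,0,0]]
    - [20,[-0.8,0.1,0],[0,0,0]]
    - [20,[-0.4,0,0],[0,0,0]]
    - [20,[0,0,0],[0,0,0]]
    - [20,[0,0,0],[0,0,0]]

```text
clock: 11.82
eef_pos: [451.6, 187.5, 147.1]
tool_rot: [-3.141, -0.002, 0.049]
force: [0.9, 0.1, -3.7]
width: 27.1
gripper_force: 61.5
```

Request:
send_rows:
  series:
    - [20,[-0.1,0.03,-0.4],[0,0,0]]
    - [20,[0,0,-0.5],[0,0,0]]
    - [20,[0,0,-0.3],[0,0,0]]
    - [20,[0,0,-0.08],[0,0,0]]
    - [20,[0,0,-0.02],[0,0,0]]
    - [20,[0,0,-0.03],[0,0,0]]
    - [20,[0,0,0],[0,0,0]]

```text
clock: 12.7
eef_pos: [444.6, 189.5, 67.6]
tool_rot: [-3.141, -0.001, 0.05]
force: [-0.0, 0.5, -3.1]
width: 27.3
gripper_force: 61.5
```

Request:
send_rows:
  series:
    - [20,[0,0,-0.02],[0,0,0]]
    - [20,[0,0,-0.01],[0,0,0]]
    - [20,[0,0,0],[0,0,0]]

```text
clock: 13.08
eef_pos: [444.6, 189.5, 65.8]
tool_rot: [-3.141, -0.001, 0.05]
force: [-0.2, -0.9, 4.7]
width: 27.2
gripper_force: 62.4
```

Request:
send_rows:
  series:
    - [40,[0,0,0],[0,0,0]]
    - [60,[0,0,0],[0,0,0]]
    - [85,[0,0,0],[0,0,0]]
    - [85,[0,0,0.1],[0,0,0]]
    - [85,[0,0,0.5],[0,0,0]]
    - [85,[0,0,0.7],[0,0,0]]
    - [85,[0,0,0.7],[0,0,0]]
    - [85,[0,-0.3,0],[0,0,0]]

```text
clock: 14.08
eef_pos: [446.1, 173.1, 188.4]
tool_rot: [-3.138, -0.007, 0.052]
force: [0.1, -0.4, -0.5]
width: 85.1
gripper_force: 0.0
```

Request:
send_rows:
  series:
    - [85,[0.16,-0.9,0],[0,0,0.2]]
    - [85,[0,-0.9,0],[0,0,0.2]]
    - [85,[0,-0.9,-0.2],[0,0,0.06]]
    - [85,[0,0,-0.3],[0,0,0]]
    - [85,[0,0,0],[0,0,0]]
    - [85,[0,0,0],[0,0,0]]

```text
clock: 14.82
eef_pos: [453.5, 9.8, 155.3]
tool_rot: [-3.141, 0.001, 0.091]
force: [-0.4, -0.7, 0.9]
width: 85.2
gripper_force: 0.0
```

```bash
python3 - <<'E'
from h import *
from m2 import *
for n in('side','top'):
    d=cap(n,n+'4'); a=d['img'][:,:,::-1]; W=cloud(d)
    if n=='side': cv2.imwrite('pics/c5.png',cv2.resize(a[120:350,200:430],(600,600),interpolation=cv2.INTER_CUBIC))
    for nm,c,h,z0,z1 in [('grip',(447,189),(40,40),76,88),('shoe',(447,187),(30,60),25,32),('stop',(454,9),(50,50),76,85)]:
        P=box(W,c,h,z0,z1)
        if len(P): print(n,nm,len(P),fit(P),np.median(P,0))
E
```

```text
side grip 388 [443.7 189.4  55.4  30.5   3.5] [441.88742869 190.70017903  79.2360521 ]
side shoe 523 [443.5 190.1  43.2 100.    4.9] [440.16309223 213.30787764  27.47258243]
side stop 318 [453.8   9.7  60.5  35.8   5.8] [453.13644671  10.63506945  78.49212133]
top grip 290 [443.9 188.9  54.9  28.4   1.2] [445.01317082 188.91098047  80.13865095]
top shoe 389 [444.  188.7  38.9  99.5   2.8] [443.96635275 171.15900295  28.49953167]
```

View pics/c5.png

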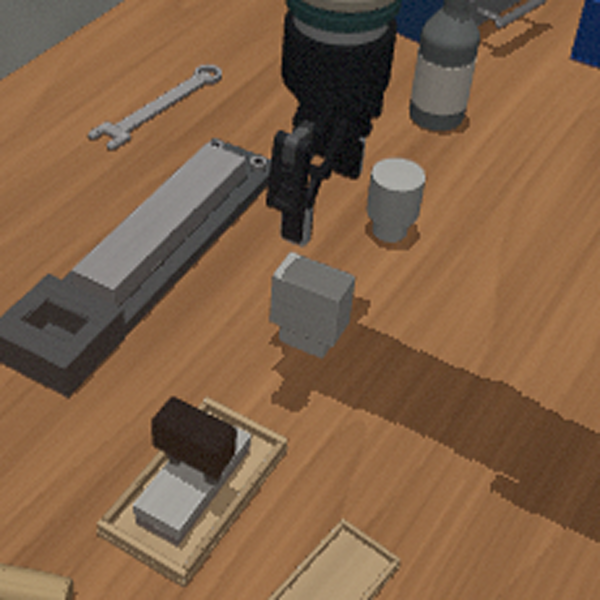

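The honer lies flat in its tray at crop (195,465). The gripper is above the stop at (312,305).

Request:
send_rows:
  series:
    - [85,[0,0,-0.6],[0,0,0]]
    - [85,[0,0,-0.6],[0,0,0]]
    - [85,[0,0,-0.4],[0,0,0]]
    - [85,[0,0,-0.1],[0,0,0]]
    - [50,[0,0,0],[0,0,0]]
    - [45,[0,0,0],[0,0,0]]
    - [28,[0,0,0],[0,0,0]]
    - [28,[0,0,0],[0,0,0]]

```text
clock: 15.92
eef_pos: [454.8, 9.4, 54.6]
tool_rot: [-3.142, -0.0, 0.09]
force: [-0.5, -0.1, 6.2]
width: 33.3
gripper_force: 60.1
```

Request:
send_rows:
  series:
    - [28,[0,0,0],[0,0,0]]
    - [28,[0,0,0],[0,0,0]]
    - [28,[0,0,0],[0,0,0]]

```text
clock: 16.3
eef_pos: [454.7, 9.4, 54.6]
tool_rot: [-3.142, -0.0, 0.09]
force: [-1.1, 0.2, 6.4]
width: 33.3
gripper_force: 60.1
```

Request:
send_rows:
  series:
    - [28,[0,0,0.1],[0,0,0]]
    - [28,[0,0,0.5],[0,0,0]]
    - [28,[0.2,0.1,0.5],[0,0,-0.1]]
    - [28,[0.7,0.5,0.1],[0,0,-0.1]]
    - [28,[0.7,0.6,0],[0,0,-0.1]]
    - [28,[0.7,0.6,0],[0,0,-0.1]]
    - [28,[0.5,0.34,0],[0,0,-0.07]]
    - [28,[0,0,0],[0,0,0]]

```text
clock: 17.3
eef_pos: [623.6, 140.6, 125.4]
tool_rot: [-3.14, -0.0, 0.052]
force: [-0.5, 0.1, -3.6]
width: 33.2
gripper_force: 60.7
```

Request:
send_rows:
  series:
    - [28,[0,0,-0.3],[0,0,0]]
    - [28,[0,0,-0.2],[0,0,0]]
    - [28,[0,0,0],[0,0,0]]
    - [28,[0,0,0],[0,0,0]]

```text
clock: 17.8
eef_pos: [622.1, 137.4, 95.9]
tool_rot: [-3.142, 0.001, 0.048]
force: [-0.3, 0.0, -3.9]
width: 33.6
gripper_force: 60.6
```

```bash
python3 - <<'E'
from h import *
from m2 import *
d=cap('side','side5'); a=d['img'][:,:,::-1]; W=cloud(d)
cv2.imwrite('pics/c6.png',cv2.resize(a[150:300,160:310],(600,600),interpolation=cv2.INTER_CUBIC))
z=sensors.read_state(); print(z['eef_pos'],z['tool_rot'],z['force'])
E
```

```text
[622.4602034  137.50918605  96.22173218] [-3.14143021e+00  4.61827803e-04  4.83361509e-02] [ 0.4573289   1.2350665  -3.19202437]
```

View pics/c6.png

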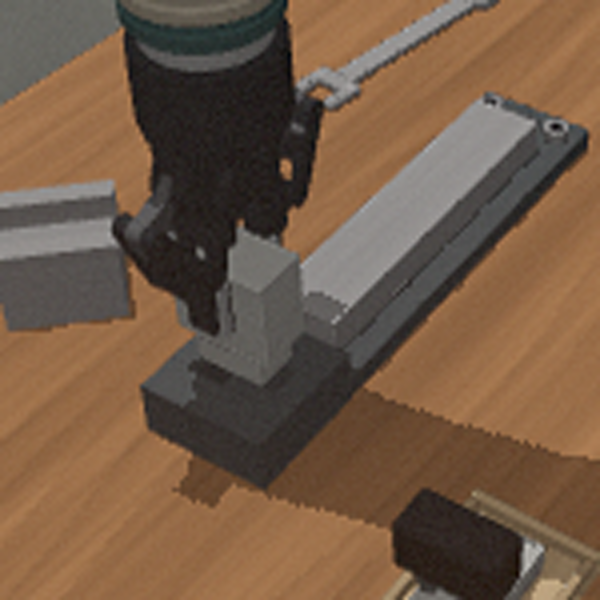

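The stop is aligned above the socket, upright at crop (250,310), with its foot about 6 mm above the mouth. Next I lower it gently.

Request:
send_rows:
  series:
    - [28,[0,0,-0.07],[0,0,0]]
    - [28,[0,0,-0.05],[0,0,0]]
    - [28,[0,0,-0.05],[0,0,0]]
    - [28,[0,0,-0.03],[0,0,0]]
    - [28,[0,0,0],[0,0,0]]

```text
clock: 18.48
eef_pos: [622.1, 137.7, 83.7]
tool_rot: [-3.142, 0.001, 0.049]
force: [-0.1, 0.8, -3.9]
width: 33.9
gripper_force: 60.6
```

Its foot is about 6 mm inside and nothing is pushing back.

Request:
send_rows:
  series:
    - [28,[0,0,-0.05],[0,0,0]]
    - [28,[0,0,-0.05],[0,0,0]]
    - [28,[0,0,-0.05],[0,0,0]]
    - [28,[0,0,-0.05],[0,0,0]]
    - [28,[0,0,-0.05],[0,0,0]]
    - [28,[0,0,-0.02],[0,0,0]]
    - [28,[0,0,0],[0,0,0]]

```text
clock: 19.35
eef_pos: [622.2, 137.7, 67.6]
tool_rot: [-3.142, 0.001, 0.049]
force: [0.7, 0.8, -4.7]
width: 33.1
gripper_force: 60.6
```

Request:
send_rows:
  series:
    - [28,[0,0,-0.02],[0,0,0]]
    - [28,[0,0,-0.02],[0,0,0]]
    - [28,[0,0,-0.02],[0,0,0]]
    - [28,[0,0,0],[0,0,0]]

```text
clock: 19.85
eef_pos: [622.3, 137.8, 65.7]
tool_rot: [-3.141, 0.001, 0.049]
force: [-2.8, -0.3, 8.1]
width: 33.6
gripper_force: 62.2
```

Request:
send_rows:
  series:
    - [28,[0,0,-0.04],[0,0,0]]
    - [28,[0,0,0],[0,0,0]]
    - [28,[0,0,0],[0,0,0]]

```text
clock: 20.23
eef_pos: [622.3, 137.7, 65.6]
tool_rot: [-3.141, 0.0, 0.049]
force: [-9.7, -0.4, 23.2]
width: 33.5
gripper_force: 63.9
```

Request:
send_rows:
  series:
    - [40,[0,0,0.05],[0,0,0]]
    - [60,[0,0,0],[0,0,0]]
    - [85,[0,0,0],[0,0,0]]
    - [85,[0,0,0.1],[0,0,0]]
    - [85,[0,0,0.5],[0,0,0]]
    - [85,[0,0,0.8],[0,0,0]]
    - [85,[0,0,0.8],[0,0,0]]
    - [85,[0,-0.8,0],[0,0,0]]

```text
clock: 21.22
eef_pos: [625.1, 95.5, 201.4]
tool_rot: [-3.137, -0.009, 0.057]
force: [0.9, 0.2, -0.3]
width: 84.6
gripper_force: 0.0
```

Request:
send_rows:
  series:
    - [85,[-0.2,-0.8,0],[0,0,0]]
    - [85,[-0.2,-0.8,0],[0,0,0]]
    - [85,[-0.2,-0.8,0],[0,0,0]]
    - [85,[0,0,0],[0,0,0]]
    - [85,[0,0,0],[0,0,0]]

```text
clock: 21.85
eef_pos: [586.5, -53.8, 196.9]
tool_rot: [-3.141, 0.001, 0.049]
force: [-0.7, 0.5, 0.1]
width: 85.2
gripper_force: 0.0
```

```bash
python3 - <<'E'
from h import *
from m2 import *
for n in('side','top'):
    d=cap(n,n+'6'); a=d['img'][:,:,::-1]; W=cloud(d)
    if n=='side': cv2.imwrite('pics/c7.png',cv2.resize(a,(800,600),interpolation=cv2.INTER_CUBIC))
    for nm,c,h,z0,z1 in [('stop',(622,138),(50,40),80,100),('shoe',(447,187),(30,60),25,32)]:
        P=box(W,c,h,z0,z1)
        if len(P): print(n,nm,len(P),fit(P),np.median(P,0))
E
```

```text
side stop 413 [620.5 137.9  60.6  35.8   2.2] [617.91409713 140.89762979  89.12241372]
side shoe 538 [443.7 189.4  42.8 101.2   3.9] [440.24325746 213.37942165  27.45812215]
top stop 392 [621.7 136.9  60.3  33.1   1.3] [621.22617003 136.93305744  90.57745723]
top shoe 404 [444.  188.7  39.7 100.    3.8] [444.86263474 171.38127112  28.35423705]
```

View pics/c7.png

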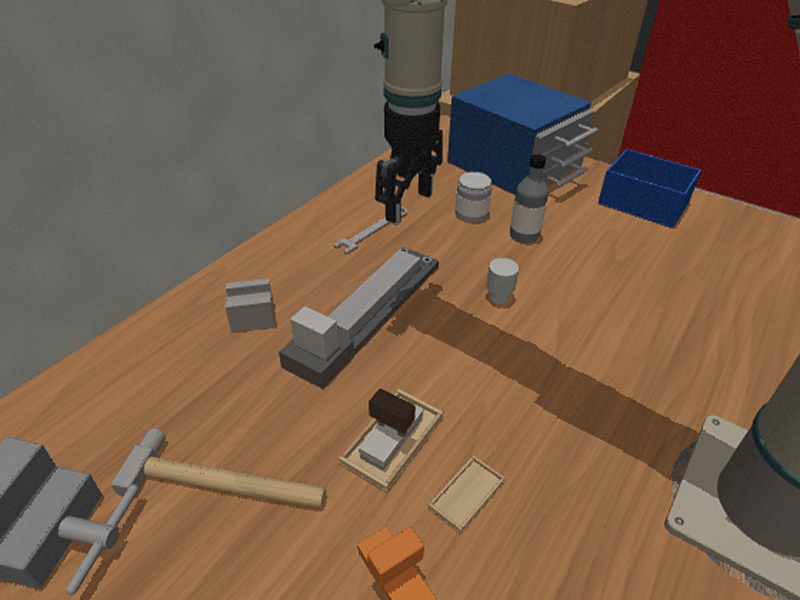

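The stop is fully home at (315,333): its top is at 90 mm, which is 79 + 11. The honer is flat in its tray at (390,428), and the other things are where they were.

```bash
python3 -c "
from cell import ctrl; print(ctrl.finish_job())"
```

```text
the job is handed in; nothing more can be done
None
```

I handed the job in at about 22 s: the land was honed from the socket end to the plain end, the honer is flat in its tray, and the stop is fully home and released. By wrist force the grip stayed about half way down. Midway the block drifted up to about 2.5 mm off centre; I corrected it, and it finished on the centre line.

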